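# Make up two job trays at the goldsmith's bench

### The job

Make up the two job trays from the stock on the bench: the brass wire spool and the black eye loupe go in the teal-lined tray, the copper wire spool and the amber jar in the magenta-lined tray. Stand each thing upright and flat on the floor of a compartment of its own (either of the two in its tray) and let go of it. Leave the silver wire spool and the green jar where they stand, and do not tip anything over.

Things in the scene. Friction and masses are not known exactly. Their poses are not given: they have to be found in the camera images.
- teal_tray: Teal-lined job tray, fixed to the bench, pale wooden frame 72 mm (its x) by 138 mm (its y). One low cross-bar 6 mm wide at its middle makes two square compartments, each 60 by 60 mm inside, centred 33 mm from the tray's centre along its +y and -y. The lined floors lie 6 mm above the bench, the rims and the cross-bar 12 mm above the bench, frame 6 mm thick. Origin: centre of the underside, at bench height; z up.
- magenta_tray: Magenta-lined (pink-red) job tray, fixed to the bench, pale wooden frame 72 mm (its x) by 138 mm (its y). One low cross-bar 6 mm wide at its middle makes two square compartments, each 60 by 60 mm inside, centred 33 mm from the tray's centre along its +y and -y. The lined floors lie 6 mm above the bench, the rims and the cross-bar 12 mm above the bench, frame 6 mm thick. Origin: centre of the underside, at bench height; z up.
- brass_spool_center (a point): Spool of brass wire, yellow flanges, brass disc on top: 52 mm tall, 40 mm across the flanges, standing upright loose on the bench, about 140 g. The point is its centre, half-way up (26 mm above its underside); z is its upright axis.
- copper_spool_center (a point): Spool of copper wire, blue flanges, copper disc on top: 52 mm tall, 40 mm across the flanges, standing upright loose on the bench, about 140 g. The point is its centre, half-way up (26 mm above its underside); z is its upright axis.
- loupe_center (a point): Eye loupe: black cylinder with a pale blue lens in a steel rim on top, 54 mm tall, 36 mm across, straight-sided, standing upright loose on the bench, about 60 g. The point is its centre, half-way up (27 mm above its underside); z is its upright axis.
- amber_jar_center (a point): Closed amber-brown jar with an orange lid and a paper band: 54 mm tall, 40 mm across, straight-sided, standing upright loose on the bench, about 100 g. The point is its centre, half-way up (27 mm above its underside); z is its upright axis.
- silver_spool_center (a point): Spool of silver wire, white flanges, silver disc on top; stays in the stock: 52 mm tall, 40 mm across the flanges, standing upright loose on the bench, about 140 g. The point is its centre, half-way up (26 mm above its underside); z is its upright axis.
- green_jar_center (a point): Closed green jar with a green lid and a paper band; stays in the stock: 54 mm tall, 40 mm across, straight-sided, standing upright loose on the bench, about 100 g. The point is its centre, half-way up (27 mm above its underside); z is its upright axis.
Things that resemble listed ones, but are neither listed nor needed, are in the scene too. What is meant by the part that bears loupe_center is not purple, and is the smaller of those in its own colour.

How it is judged:
By the outcome, as a careful person would: the job done as asked, in the order asked, and still so for the second after the job is handed in, with the robot touching nothing.
It also fails if it takes over 90 s, if anything falls off the work surface, if the arm or the gripper's body presses on something with over 40 N, if the wrist force passes 120 N, or if a joint passes its speed limit or range.

### The arm

A 6-joint arm with a two-finger parallel gripper is mounted at the origin on the work surface. World frame = base frame: x ahead of the robot, y to its left, z up, the work surface at z = 0. Lengths are in m, angles in rad, forces in N, time in s.
With the tool pointing down it reaches from about 0.225 to 0.725 m from the base axis. Payload 3.1 kg.
Tool frame: the origin (TCP) lies between the finger pads; the fingertips stand 14 mm ahead of it and the grasp point (between the pads) lies 5 mm behind it; z points along the fingers, y is the line along which they close (so a half turn about z gives the same grasp; the last joint's range is limited). The gripper opens to 85 mm and grips with 20 to 120 N. Pads are 22 mm wide; open, the fingers measure 114 mm over their backs; the gripper's body (76 mm by 85 mm) begins 54 mm behind the grasp point. The pads swing forward as they close: fully open they stand 13 mm farther back than shut.
Start: joints at [-1.245, 0.048, 0.099, 1.622, 0, 1.443], TCP at [0.23, -0.472, 0.245] pointing down, gripper open.
Joint ranges: [-2.91, 2.91], [-0.99, 1.94], [-1.21, 1.42], [-2.12, 2.29], [-1.49, 1.47], [-3.14, 3.14]. Speed limits (rad/s): [2.79, 2.79, 3.14, 3.14, 3.14, 3.14].

### API

Orientations are given as a unit quaternion [w, x, y, z].
In Python, from plant import robot gives the robot as it stands.
- The arm moves only by the shell command python3 -m crank 'ROWS'. ROWS is JSON, a list of rows, each a list of 3 entries, a list of its own where there are three numbers: the shift along the tool's x, y, z each as a share of 300 mm, from -1 to 1, then the turn, a rotation vector about the tool's x, y, z each as a share of 1.5 rad, from -1 to 1, then the closure in counts, from 0 (fully open) to 255 (shut). A call has 1 to 12 rows; each row is the pose to reach, as a shift and turn from the pose commanded when the call began, along the tool's axes at that moment; what a row does not reach only later rows make up. A row lasts 1/12 s, in which the tool goes at most 41.7 mm and 7.16 degrees, less where a joint would pass 70% of its speed; a pose out of reach is approached as far as the arm can. A call with a number of a shift or a turn outside -1 to 1 is refused whole. A call with a gripper value outside its range is refused whole. The fingers move at their own pace and stop on an object; the grip force is fixed at half the most. Time passes only in rows, so rows that repeat a pose let the fingers close. It gives the time, the measured TCP pose, the force, the opening and the grip force at its end, in the units of the state.
- robot.sense(): the state, without advancing time (a new reading comes with each control period).
- robot.read_camera(name): name is "scene" or "top" or "wrist"; returns (picture, depth): 384x512x3 uint8, blue, green, red; 384x512 float32, m along the optical axis (not along the pixel's ray), 0 where there is no reading.
- robot.camera_params(name): a dict with "fx", "fy", "cx", "cy" (pixels), "R" (3x3) and "t" (3): a world point X has camera coordinates R X + t. Camera axes: x right, y down, z forward; pixel columns grow to the right and rows downward; lengths in m; the calibration is good to about 2 mm. A picture is of the moment at which its call begins: read the wrist's pose just before it. camera_params takes no time and is no camera call; for the wrist camera it gives the pose at the moment of the call.
- robot.sign_off(): hands the job in; it is judged then, once.
The state is a dict: "clock": time; "qpos": joint angles; "joint_velocities": joint speeds; "joint_efforts": joint torques, N m; "tool_pos": TCP position; "tcp_rot": TCP orientation; "wrist_force": force on the tool from outside, world axes, zero at the start; "torque": the same for the moment, N m; "opening": finger opening in m; "grip_force": force on a finger pad.
Only numpy, scipy, OpenCV 4.12 (cv2) and the standard library are available. Lean on these libraries where they do the work, as an engineer would, in place of code of your own. Each camera call takes 0.05 s, during which the arm holds its last target. There are 200 camera calls.

## Working session

There is one attempt and no reset: what is moved stays moved. The work goes in short steps, Python scripts to look and compute and a shell command to move; the robot and the scene stay as the last step left them, time stands still between calls to the robot, and variables do not carry over. Pictures are saved under pics/ and viewed, at most 14 in all, crops included, and the job is handed in when it is done.

```bash
mkdir -p pics; ls
python3 - <<'E'
from plant import robot
import cv2,numpy as np
for n in("top","scene"):
    p,d=robot.read_camera(n); cv2.imwrite(f"pics/{n}0.png",p); np.save(f"pics/{n}0.npy",d)
    c=robot.camera_params(n); print(n,{k:np.round(v,3).tolist() for k,v in c.items()})
s=robot.sense();print(s)
E
```

```text
pics
top {'fx': 464.777, 'fy': 464.777, 'cx': 249.838, 'cy': 193.995, 'R': [[-0.002, -1.0, -0.032], [-0.983, 0.007, -0.183], [0.183, 0.031, -0.983]], 't': [0.017, 0.485, 0.977]}
scene {'fx': 367.054, 'fy': 367.054, 'cx': 254.374, 'cy': 192.548, 'R': [[0.884, 0.467, 0.019], [0.332, -0.599, -0.729], [-0.329, 0.651, -0.684]], 't': [-0.415, -0.112, 1.06]}
{'clock': 0.1, 'qpos': array([-1.24482319e+00,  4.86925243e-02,  9.77230620e-02,  1.62200366e+00,
       -1.12309250e-06,  1.44296836e+00]), 'joint_velocities': array([-0.00024603, -0.00228867,  0.00374903,  0.00193573,  0.00121638,
        0.00033554]), 'joint_efforts': array([ 2.36996151e-03, -3.39850259e+01,  3.20936215e+01,  1.58047752e-02,
       -1.42677263e-04,  6.67989823e-06]), 'tool_pos': array([ 0.22995499, -0.4713656 ,  0.24421018]), 'tcp_rot': array([-1.08300474e-03,  9.74367744e-01,  2.24958474e-01, -1.08212828e-04]), 'wrist_force': array([-0.16258785,  0.37533245, -1.0857134 ]), 'torque': array([0.03855658, 0.07065272, 0.04183126]), 'grip_force': 0.0, 'opening': 0.08507340381847144}
```

View pics/top0.png

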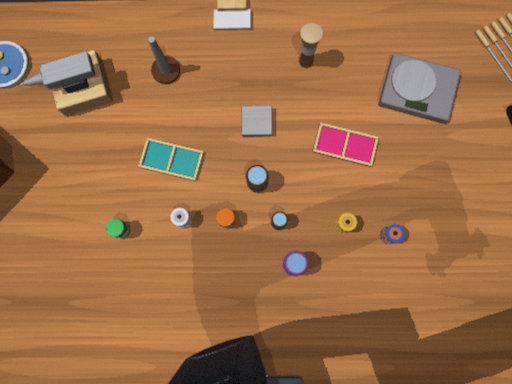

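View pics/scene0.png

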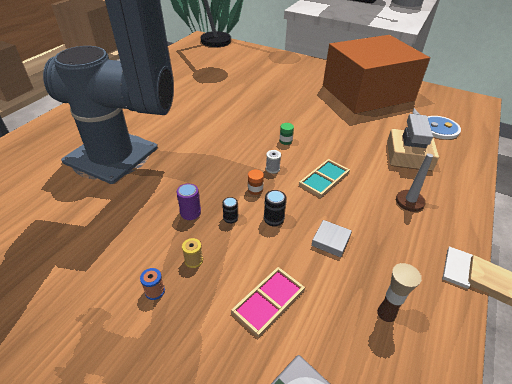

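The top view shows three loupe-like items: a large black one at (257,178), a small black one at (279,220) and a purple one at (295,263). The small black one fits, since it isn't purple and is the smaller of the two black ones. The brass spool is at (347,222), copper (395,234), amber jar (226,217), silver (181,217), green (116,228), teal tray (171,159) and magenta tray (346,144). Next I'll confirm the loupe in a crop and measure positions.

```bash
cat > h.py <<'E'
import cv2,numpy as np
from plant import robot
from scipy.spatial.transform import Rotation as Rn
def ray(c,uv,z):
    uv=np.atleast_2d(uv).astype(float); R,t=np.array(c["R"]),np.array(c["t"])
    d=np.c_[(uv[:,0]-c["cx"])/c["fx"],(uv[:,1]-c["cy"])/c["fy"],np.ones(len(uv))]@R
    o=-R.T@t; return o+d*((z-o[2])/d[:,2])[:,None]
def proj(c,X):
    q=np.array(c["R"])@X+c["t"]; return np.array([c["fx"]*q[0]/q[2]+c["cx"],c["fy"]*q[1]/q[2]+c["cy"]])
def pts3(c,d):
    v,u=np.mgrid[:384,:512]; q=np.stack([(u-c["cx"])/c["fx"]*d,(v-c["cy"])/c["fy"]*d,d],-1)
    return (q-np.array(c["t"]))@np.array(c["R"])
def blob(hsv,lo,hi,near=None,r=25):
    m=cv2.inRange(hsv,lo,hi)
    if near is not None:
        k=np.zeros_like(m); cv2.circle(k,near,r,255,-1); m&=k
    cs,_=cv2.findContours(m,cv2.RETR_EXTERNAL,cv2.CHAIN_APPROX_NONE)
    return m,sorted(cs,key=cv2.contourArea)[::-1]
E
python3 - <<'E'
from h import *
p=cv2.imread("pics/top0.png");d=np.load("pics/top0.npy");c=robot.camera_params("top")
P=pts3(c,d)
# tops from depth: points above z-top minus 8 mm near the seed
for n,uv,h in(("brass",(347,222),.052),("copper",(395,234),.052),("loupe",(279,220),.054),("amber",(226,217),.054),("silver",(181,217),.052),("green",(116,228),.054),("bigloupe",(257,177),.08),("purple",(295,263),.08)):
    k=np.zeros(d.shape,np.uint8);cv2.circle(k,uv,22,255,-1)
    m=((P[...,2]>h-.008)&(k>0)&(d>0)).astype(np.uint8)
    cs=max(cv2.findContours(m,0,1)[0],key=cv2.contourArea)
    (cx,cy),r=cv2.minEnclosingCircle(cs); z=np.median(P[...,2][m>0])
    M=cv2.moments(m,True);g=(M["m10"]/M["m00"],M["m01"]/M["m00"])
    print(n,np.round(g,1),"ztop %.3f"%z,"diam %.3f"%(2*np.sqrt(M["m00"]/np.pi)*np.median(d[m>0])/c["fx"]),np.round(ray(c,g,h)[0],4))
hsv=cv2.cvtColor(p,cv2.COLOR_BGR2HSV)
for n,lo,hi,uv in(("teal",(80,120,60),(95,255,255),(171,159)),("mag",(160,150,80),(175,255,255),(346,144))):
    m,cs=blob(hsv,lo,hi,uv,45)
    w=[ray(c,cv2.minAreaRect(q)[0],.006)[0] for q in cs[:2]]
    w=np.array(w);print(n,[cv2.contourArea(q) for q in cs[:2]],np.round(w,4).tolist(),"sep",np.linalg.norm(w[0]-w[1]),"mid",w.mean(0),"yaw of y-axis",np.degrees(np.arctan2(*(w[0]-w[1])[1::-1])))
cv2.imwrite("pics/crop1.png",cv2.resize(p[150:290,200:420],None,fx=3.5,fy=3.5,interpolation=cv2.INTER_CUBIC))
E
```

```text
brass [346.8 221.1] ztop 0.052 diam 0.040 [ 0.4233 -0.1936  0.052 ]
copper [394.1 232.5] ztop 0.052 diam 0.040 [ 0.3984 -0.2928  0.052 ]
loupe [278.8 218.8] ztop 0.054 diam 0.036 [ 0.4289 -0.0479  0.054 ]
amber [224.7 216.6] ztop 0.054 diam 0.040 [0.4344 0.0689 0.054 ]
silver [178.8 215.9] ztop 0.052 diam 0.040 [0.4367 0.1691 0.052 ]
green [114.3 226.8] ztop 0.054 diam 0.040 [0.4133 0.3088 0.054 ]
bigloupe [256.6 174.8] ztop 0.075 diam 0.046 [ 0.5205 -0.001   0.08  ]
purple [295.5 262.3] ztop 0.076 diam 0.049 [ 0.3351 -0.0804  0.08  ]
teal [526.0, 520.5] [[0.5699, 0.1682, 0.006], [0.5861, 0.232, 0.006]] sep 0.0657442791104129 mid [0.57800915 0.20009175 0.006     ] yaw of y-axis -104.262127775568
mag [558.5, 552.5] [[0.6002, -0.2379, 0.006], [0.6181, -0.1742, 0.006]] sep 0.06615145786669278 mid [ 0.60914388 -0.20604123  0.006     ] yaw of y-axis -105.62797981086997
```

View pics/crop1.png

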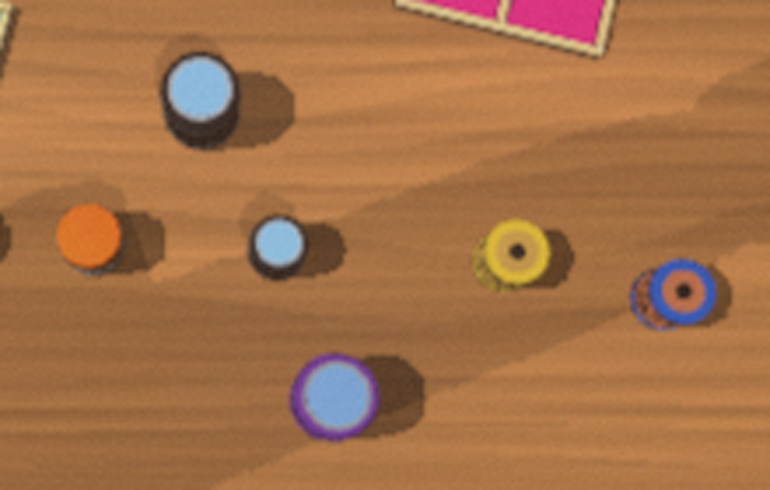

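The crop shows the small black loupe at crop (278,245). Its measured diameter is 36 mm and its top is at 54 mm, so it is the right one. All other heights and diameters match. One tool yaw, closing along the trays' x, should serve for everything.

```bash
cat > go.py <<'E'
# usage: go.py x y z -> shares along tool axes (from the measured pose) and turn to vertical with tool y at -15 deg
import sys
from h import *
s=robot.sense();q=s["tcp_rot"];R=Rn.from_quat([q[1],q[2],q[3],q[0]])
a=np.radians(75);T=Rn.from_matrix(np.c_[[np.cos(a),np.sin(a),0],[np.sin(a),-np.cos(a),0],[0,0,-1]])
v=s["tool_pos"]
for i in range(1,len(sys.argv),3):
    w=np.array(sys.argv[i:i+3],float); print("shift",np.round(R.inv().apply(w-s["tool_pos"])/.3,3))
print("turn",np.round((R.inv()*T).as_rotvec()/1.5,3),"tcp",np.round(v,4),"t",s["clock"],"open",s["opening"])
E
python3 go.py .4233 -.1936 .15
```

```text
shift [ 0.985 -0.549  0.315]
turn [-0.001 -0.001 -0.57 ] tcp [ 0.23   -0.4714  0.2442] t 0.1 open 0.08507340381847144
```

```bash
R='[[0.985,-0.549,0.315],[0,0,-0.57],0]'; python3 -m crank '[[[0.985,-0.549,0.315],[0,0,-0.57],0],[[0.985,-0.549,0.315],[0,0,-0.57],0],[[0.985,-0.549,0.315],[0,0,-0.57],0],[[0.985,-0.549,0.315],[0,0,-0.57],0],[[0.985,-0.549,0.315],[0,0,-0.57],0],[[0.985,-0.549,0.315],[0,0,-0.57],0],[[0.985,-0.549,0.315],[0,0,-0.57],0],[[0.985,-0.549,0.315],[0,0,-0.57],0],[[0.985,-0.549,0.315],[0,0,-0.57],0],[[0.985,-0.549,0.315],[0,0,-0.57],0],[[0.985,-0.549,0.315],[0,0,-0.57],0],[[0.985,-0.549,0.315],[0,0,-0.57],0]]'; python3 go.py .4233 -.1936 .15 .4233 -.1936 .034
python3 - <<'E'
from h import *
c=robot.camera_params("wrist");p,d=robot.read_camera("wrist");cv2.imwrite("pics/w1.png",p)
print(proj(c,np.array([.4233,-.1936,.052])),ray(c,[[256,192]],.052))
E
```

```text
clock: 1.1
tool_pos: [0.4232, -0.1948, 0.1508]
tcp_rot: [0.0, 0.793, 0.609, -0.0]
wrist_force: [-1.0, -0.4, -0.4]
opening: 0.0854
grip_force: 0.0
shift [ 0.004 -0.001  0.003]
shift [ 0.004 -0.001  0.389]
turn [-0.  0. -0.] tcp [ 0.4232 -0.1948  0.1508] t 1.1 open 0.08541071659430756
[251.0941713  195.16179718] [[ 0.42829973 -0.19185745  0.052     ]]
```

View pics/w1.png

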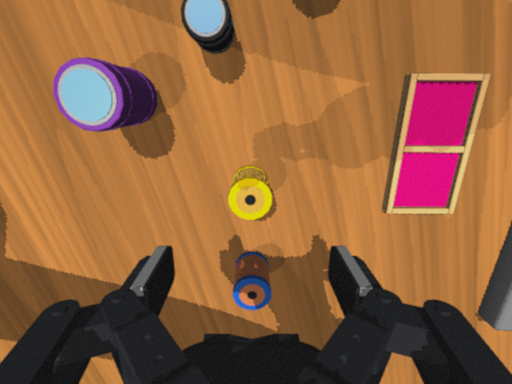

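The wrist view shows the brass spool at (250,199), predicted at (251,195), so the estimate holds to within 2 mm. I'll descend and grasp.

```bash
python3 -m crank '[[[0.004,0,0.13],[0,0,0],0],[[0.004,0,0.26],[0,0,0],0],[[0.004,0,0.34],[0,0,0],0],[[0.004,0,0.387],[0,0,0],0],[[0.004,0,0.387],[0,0,0],0],[[0.004,0,0.387],[0,0,0],120],[[0.004,0,0.387],[0,0,0],255],[[0.004,0,0.387],[0,0,0],255],[[0.004,0,0.387],[0,0,0],255],[[0.004,0,0.387],[0,0,0],255],[[0.004,0,0.387],[0,0,0],255],[[0.004,0,0.387],[0,0,0],255]]'; python3 go.py .4233 -.1936 .17 .5861 .232 .17
```

```text
clock: 2.15
tool_pos: [0.4248, -0.1942, 0.0369]
tcp_rot: [0.002, 0.793, 0.609, 0.0]
wrist_force: [-1.8, 0.2, 5.5]
opening: 0.0379
grip_force: 59.2
shift [-0.    -0.004 -0.444]
shift [ 1.51   0.152 -0.446]
turn [ 0.002  0.001 -0.   ] tcp [ 0.4248 -0.1942  0.0369] t 2.15 open 0.037903890316831855
```

```bash
python3 -m crank '[[[0,0,-0.05],[0,0,0],255],[[0,0,-0.15],[0,0,0],255],[[0,0,-0.28],[0,0,0],255],[[0,0,-0.45],[0,0,0],255],[[0,0,-0.45],[0,0,0],255],[[0.14,0,-0.45],[0,0,0],255],[[0.3,0,-0.45],[0,0,0],255],[[0.45,0.05,-0.45],[0,0,0],255],[[0.6,0.08,-0.45],[0,0,0],255],[[0.75,0.08,-0.45],[0,0,0],255],[[0.75,0.08,-0.45],[0,0,0],255],[[0.75,0.08,-0.45],[0,0,0],255]]'; python3 go.py  .5861 .232 .17 .5861 .232 .044
python3 - <<'E'
from h import *
p,d=robot.read_camera("wrist");cv2.imwrite("pics/w2.png",p)
E
```

```text
clock: 3.15
tool_pos: [0.5063, 0.0222, 0.1695]
tcp_rot: [-0.001, 0.792, 0.611, 0.001]
wrist_force: [-0.8, -0.1, -2.0]
opening: 0.0377
grip_force: 60.3
shift [0.744 0.081 0.   ]
shift [0.743 0.08  0.42 ]
turn [ 0.    -0.002  0.004] tcp [0.5063 0.0222 0.1695] t 3.15 open 0.03770058691862472
```

View pics/w2.png

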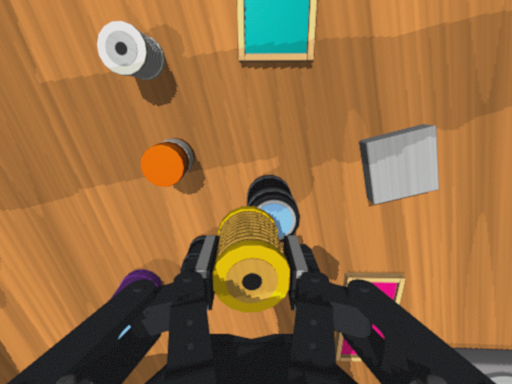

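The brass spool is held upright and squarely between the pads. The teal tray is ahead, at (277,30).

```bash
python3 -m crank '[[[0.14,0.015,0],[0,0,0],255],[[0.28,0.03,0],[0,0,0],255],[[0.42,0.045,0],[0,0,0],255],[[0.56,0.06,0],[0,0,0],255],[[0.68,0.08,0],[0,0,0],255],[[0.744,0.08,0],[0,0,0],255],[[0.744,0.08,0.1],[0,0,0],255],[[0.744,0.08,0.2],[0,0,0],255],[[0.744,0.08,0.3],[0,0,0],255],[[0.744,0.08,0.37],[0,0,0],255],[[0.744,0.08,0.4],[0,0,0],255],[[0.744,0.08,0.4],[0,0,0],255]]'; python3 go.py  .5861 .232 .043
python3 - <<'E'
from h import *
p,d=robot.read_camera("wrist");cv2.imwrite("pics/w3.png",p)
E
```

```text
clock: 4.2
tool_pos: [0.5838, 0.2255, 0.0459]
tcp_rot: [-0.001, 0.794, 0.608, -0.003]
wrist_force: [-0.8, -0.8, -2.3]
opening: 0.0375
grip_force: 60.4
shift [0.023 0.002 0.01 ]
turn [-0.004  0.003 -0.001] tcp [0.5838 0.2255 0.0459] t 4.2 open 0.03749916150670615
```

View pics/w3.png

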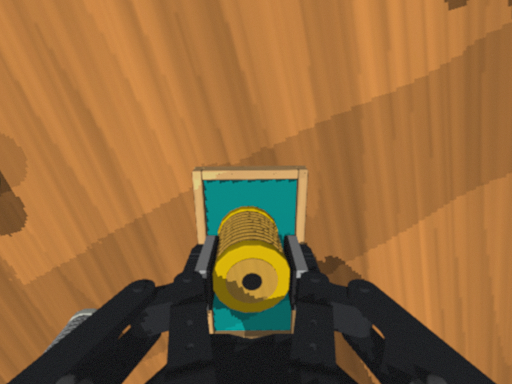

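The spool is over the far teal compartment, clear of the rims. I'll set it down and release.

```bash
python3 -m crank '[[[0.018,0,0.0],[0,0,0],255],[[0.018,0,0.006],[0,0,0],255],[[0.018,0,0.011],[0,0,0],255],[[0.018,0,0.013],[0,0,0],255],[[0.018,0,0.013],[0,0,0],255]]'
python3 -m crank '[[[0,0,0],[0,0,0],200],[[0,0,0],[0,0,0],150],[[0,0,0],[0,0,0],100],[[0,0,0],[0,0,0],50],[[0,0,0],[0,0,0],0],[[0,0,0],[0,0,0],0],[[0,0,-0.06],[0,0,0],0],[[0,0,-0.16],[0,0,0],0],[[0,0,-0.27],[0,0,0],0],[[0,0,-0.4],[0,0,0],0],[[0,0,-0.4],[0,0,0],0]]'; python3 go.py  .4289 -.0479 .16
python3 - <<'E'
from h import *
p,d=robot.read_camera("wrist");cv2.imwrite("pics/w4.png",p)
c=robot.camera_params("wrist");P=pts3(c,d)
hsv=cv2.cvtColor(p,cv2.COLOR_BGR2HSV)
m=(P[...,2]>.05)&(P[...,2]<.065)&(d>0)&(np.hypot(P[...,0]-.586,P[...,1]-.232)<.04)
print(m.sum(),P[m].mean(0),P[m].std(0))
E
```

```text
clock: 4.67
tool_pos: [0.5881, 0.2327, 0.0466]
tcp_rot: [0.0, 0.793, 0.609, 0.001]
wrist_force: [-0.0, 0.3, -1.8]
opening: 0.0376
grip_force: 60.4
clock: 5.58
tool_pos: [0.5921, 0.2338, 0.1762]
tcp_rot: [0.003, 0.793, 0.609, 0.007]
wrist_force: [0.9, 0.7, 1.4]
opening: 0.0856
grip_force: 0.0
shift [-1.048 -0.283  0.042]
turn [ 0.009 -0.005 -0.   ] tcp [0.5921 0.2338 0.1762] t 5.5833 open 0.0855830306357925
1270 [0.58283448 0.23088726 0.05665811] [0.00986707 0.01006369 0.00098175]
```

Brass is standing level: its top is at about 0.057 and flat, at (0.583, 0.231). Loupe next.

```bash
python3 -m crank '[[[-0.14,-0.04,0],[0,0,0],0],[[-0.28,-0.08,0],[0,0,0],0],[[-0.9,-0.25,0],[0,0,0],0],[[-0.9,-0.25,0],[0,0,0],0],[[-0.9,-0.25,0],[0,0,0],0],[[-0.9,-0.25,0],[0,0,0],0],[[-0.9,-0.25,0],[0,0,0],0],[[-0.9,-0.25,0],[0,0,0],0],[[-0.9,-0.25,0],[0,0,0],0]]'
python3 go.py  .4289 -.0479 .15 .4289 -.0479 .035
```

```text
clock: 6.38
tool_pos: [0.4443, -0.0099, 0.1651]
tcp_rot: [-0.0, 0.794, 0.607, -0.0]
wrist_force: [0.2, 0.2, -0.3]
opening: 0.0854
grip_force: 0.0
shift [-0.136 -0.016  0.05 ]
shift [-0.136 -0.016  0.434]
turn [-0.    -0.    -0.002] tcp [ 0.4443 -0.0099  0.1651] t 6.3833 open 0.08542890132130251
```

```bash
python3 -m crank '[[[-0.136,-0.016,0.0],[0,0,0],0],[[-0.136,-0.016,0],[0,0,0],0],[[-0.136,-0.016,0],[0,0,0],0],[[-0.136,-0.016,0],[0,0,0],0]]'
python3 - <<'E'
from h import *
c=robot.camera_params("wrist");p,d=robot.read_camera("wrist");P=pts3(c,d)
for (x,y) in((.4289,-.0479),):
    m=(P[...,2]>.048)&(P[...,2]<.062)&(d>0)&(np.hypot(P[...,0]-x,P[...,1]-y)<.04)
    M=cv2.moments(m.astype(np.uint8),True);print(m.sum(),ray(c,[[M["m10"]/M["m00"],M["m01"]/M["m00"]]],.054))
E
python3 go.py  .4289 -.0479 .035
```

```text
clock: 6.72
tool_pos: [0.4305, -0.0463, 0.1654]
tcp_rot: [-0.0, 0.793, 0.609, 0.0]
wrist_force: [0.0, 0.2, -0.1]
opening: 0.0853
grip_force: 0.0
1093 [[ 0.42709093 -0.04964834  0.054     ]]
shift [-0.008 -0.003  0.435]
turn [-0.    -0.     0.001] tcp [ 0.4305 -0.046   0.1655] t 6.7667 open 0.08580687257022966
```

```bash
python3 -m crank '[[[-0.01,-0.005,0.13],[0,0,0],0],[[-0.01,-0.005,0.26],[0,0,0],0],[[-0.01,-0.005,0.37],[0,0,0],0],[[-0.01,-0.005,0.433],[0,0,0],0],[[-0.01,-0.005,0.433],[0,0,0],0],[[-0.01,-0.005,0.433],[0,0,0],120],[[-0.01,-0.005,0.433],[0,0,0],255],[[-0.01,-0.005,0.433],[0,0,0],255],[[-0.01,-0.005,0.433],[0,0,0],255],[[-0.01,-0.005,0.433],[0,0,0],255],[[-0.01,-0.005,0.433],[0,0,0],255]]'
python3 -m crank '[[[0,0,-0.05],[0,0,0],255],[[0,0,-0.15],[0,0,0],255],[[0,0,-0.28],[0,0,0],255],[[0,0,-0.45],[0,0,0],255],[[0,0,-0.45],[0,0,0],255],[[0,0,-0.45],[0,0,0],255]]'; python3 go.py  .5699 .1682 .17 .5699 .1682 .044
python3 - <<'E'
from h import *
p,d=robot.read_camera("wrist");cv2.imwrite("pics/w5.png",p)
E
```

```text
clock: 7.68
tool_pos: [0.4301, -0.0499, 0.0384]
tcp_rot: [0.002, 0.793, 0.609, 0.002]
wrist_force: [-0.1, 0.0, 5.7]
opening: 0.0345
grip_force: 59.9
clock: 8.18
tool_pos: [0.4309, -0.0504, 0.1759]
tcp_rot: [0.004, 0.793, 0.609, 0.003]
wrist_force: [-0.0, 0.3, -1.6]
opening: 0.0345
grip_force: 59.9
shift [0.824 0.259 0.022]
shift [0.824 0.254 0.442]
turn [ 0.007  0.    -0.   ] tcp [ 0.4309 -0.0504  0.1759] t 8.1833 open 0.03454490341447418
```

View pics/w5.png

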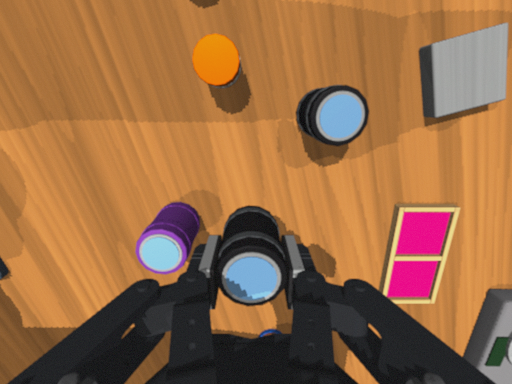

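The loupe is held upright. Now to the near teal compartment.

```bash
python3 -m crank '[[[0.14,0.04,0],[0,0,0],255],[[0.28,0.08,0],[0,0,0],255],[[0.42,0.12,0],[0,0,0],255],[[0.56,0.16,0],[0,0,0],255],[[0.69,0.21,0],[0,0,0],255],[[0.824,0.257,0],[0,0,0],255],[[0.824,0.257,0],[0,0,0],255],[[0.824,0.257,0.1],[0,0,0],255],[[0.824,0.257,0.2],[0,0,0],255],[[0.824,0.257,0.3],[0,0,0],255],[[0.824,0.257,0.38],[0,0,0],255],[[0.824,0.257,0.38],[0,0,0],255]]'
python3 -m crank '[[[0,0,0],[0,0,0],255],[[0,0,0],[0,0,0],255]]'; python3 go.py  .5699 .1682 .0445
```

```text
clock: 9.23
tool_pos: [0.5589, 0.1678, 0.047]
tcp_rot: [-0.004, 0.793, 0.609, -0.008]
wrist_force: [-1.7, -0.8, -1.6]
opening: 0.0347
grip_force: 60.0
clock: 9.4
tool_pos: [0.5662, 0.1691, 0.057]
tcp_rot: [-0.0, 0.794, 0.609, -0.0]
wrist_force: [-0.0, -0.2, 0.3]
opening: 0.0345
grip_force: 60.0
shift [0.    0.013 0.042]
turn [-0.  0. -0.] tcp [0.5662 0.1691 0.057 ] t 9.4 open 0.03450049615944488
```

```bash
python3 -m crank '[[[0,0.01,0.01],[0,0,0],255],[[0,0.01,0.02],[0,0,0],255],[[0,0.01,0.03],[0,0,0],255],[[0,0.01,0.038],[0,0,0],255],[[0,0.01,0.042],[0,0,0],255],[[0,0.01,0.042],[0,0,0],255],[[0,0.01,0.042],[0,0,0],255]]'
python3 - <<'E'
from h import *
p,d=robot.read_camera("wrist");cv2.imwrite("pics/w6.png",p);q,d=robot.read_camera("scene");cv2.imwrite("pics/s6.png",cv2.resize(q[120:260,240:380],(700,700),interpolation=cv2.INTER_CUBIC)[:600])
E
```

```text
clock: 9.98
tool_pos: [0.5694, 0.1686, 0.0445]
tcp_rot: [0.0, 0.793, 0.609, 0.0]
wrist_force: [0.1, -0.2, 0.2]
opening: 0.0343
grip_force: 60.0
```

View pics/w6.png

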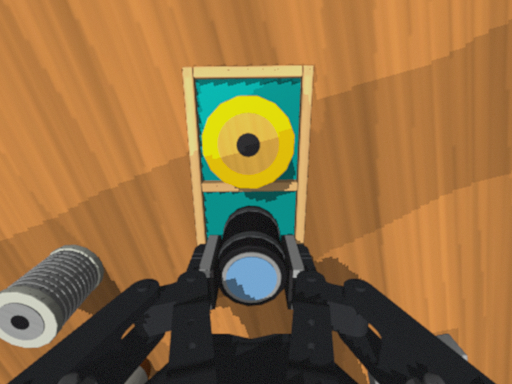

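Brass stands flat in the far compartment, and the loupe is over the near one, clear of the cross-bar. I'll lower it a touch and release.

```bash
python3 -m crank '[[[0,0,0.003],[0,0,0],255],[[0,0,0.005],[0,0,0],255],[[0,0,0.005],[0,0,0],255],[[0,0,0.005],[0,0,0],200],[[0,0,0.005],[0,0,0],150],[[0,0,0.005],[0,0,0],100],[[0,0,0.005],[0,0,0],50],[[0,0,0.005],[0,0,0],0],[[0,0,0.005],[0,0,0],0]]'
python3 -m crank '[[[0,0,-0.04],[0,0,0],0],[[0,0,-0.1],[0,0,0],0],[[0,0,-0.2],[0,0,0],0],[[0,0,-0.3],[0,0,0],0],[[0,0,-0.42],[0,0,0],0],[[0,0,-0.42],[0,0,0],0],[[0,0,-0.42],[0,0,0],0]]'; python3 go.py  .3984 -.2928 .16
python3 - <<'E'
from h import *
c=robot.camera_params("wrist");p,d=robot.read_camera("wrist");P=pts3(c,d)
for (x,y) in((.5699,.168),(.586,.232)):
    m=(P[...,2]>.05)&(P[...,2]<.068)&(d>0)&(np.hypot(P[...,0]-x,P[...,1]-y)<.033)
    print(m.sum(),P[m].mean(0),P[m].std(0))
E
```

```text
clock: 10.83
tool_pos: [0.569, 0.1685, 0.0423]
tcp_rot: [-0.0, 0.793, 0.609, -0.0]
wrist_force: [0.8, -0.4, -0.3]
opening: 0.0812
grip_force: 0.0
clock: 11.42
tool_pos: [0.5718, 0.169, 0.1737]
tcp_rot: [0.002, 0.793, 0.609, 0.004]
wrist_force: [-1.4, 0.4, -0.0]
opening: 0.0856
grip_force: 0.0
shift [-1.637 -0.16   0.039]
turn [ 0.005 -0.002 -0.   ] tcp [0.5718 0.169  0.1737] t 11.4167 open 0.0855642381723354
1162 [0.56891888 0.16944724 0.06158112] [0.00906693 0.00927495 0.00274076]
1622 [0.58395101 0.23048842 0.06004048] [0.00976751 0.00987085 0.0007622 ]
```

```bash
python3 -m crank '[[[-0.14,-0.02,0],[0,0,0],0],[[-0.28,-0.04,0],[0,0,0],0],[[-0.82,-0.08,0],[0,0,0],0],[[-0.82,-0.08,0],[0,0,0],0],[[-0.82,-0.08,0],[0,0,0],0],[[-0.82,-0.08,0],[0,0,0],0],[[-0.82,-0.08,0],[0,0,0],0],[[-0.82,-0.08,0],[0,0,0],0]]'
python3 -m crank '[[[-0.14,-0.02,0],[0,0,0],0],[[-0.28,-0.04,0],[0,0,0],0],[[-0.79,-0.08,0],[0,0,0],0],[[-0.79,-0.08,0],[0,0,0],0],[[-0.79,-0.08,0],[0,0,0],0],[[-0.79,-0.08,0],[0,0,0],0],[[-0.79,-0.08,0],[0,0,0],0],[[-0.79,-0.08,0],[0,0,0],0],[[-0.79,-0.08,0],[0,0,0],0]]'
python3 - <<'E'
from h import *
c=robot.camera_params("wrist");p,d=robot.read_camera("wrist");P=pts3(c,d)
m=(P[...,2]>.046)&(P[...,2]<.060)&(d>0)&(np.hypot(P[...,0]-.3984,P[...,1]+.2928)<.04)
M=cv2.moments(m.astype(np.uint8),True);print(m.sum(),ray(c,[[M["m10"]/M["m00"],M["m01"]/M["m00"]]],.052))
q,d=robot.read_camera("top")
cv2.imwrite("pics/t7.png",cv2.resize(q[120:250,90:270],(792,572),interpolation=cv2.INTER_CUBIC))
E
python3 go.py  .3984 -.2928 .035
```

```text
clock: 12.13
tool_pos: [0.4808, -0.0644, 0.1673]
tcp_rot: [-0.001, 0.795, 0.607, -0.001]
wrist_force: [0.0, 1.2, -1.2]
opening: 0.0853
grip_force: 0.0
clock: 12.88
tool_pos: [0.3982, -0.284, 0.1679]
tcp_rot: [-0.001, 0.793, 0.609, 0.0]
wrist_force: [-0.7, -0.2, -0.6]
opening: 0.0855
grip_force: 0.0
1266 [[ 0.39605063 -0.29557092  0.052     ]]
shift [-0.03   0.008  0.444]
turn [-0.001 -0.001  0.002] tcp [ 0.3985 -0.2837  0.1683] t 12.9833 open 0.08583162871101588
```

View pics/t7.png

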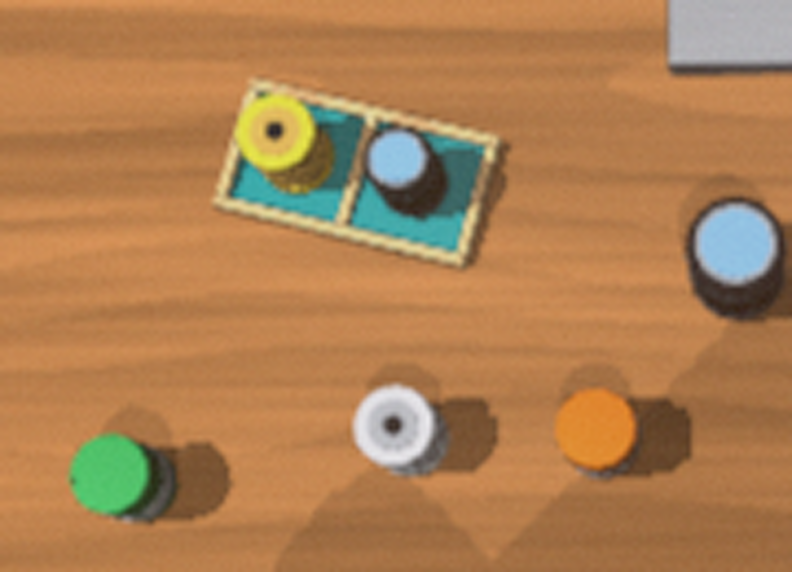

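The teal tray is right: brass at crop (275,130) and the loupe at (398,158), both upright and inside their compartments. Now copper.

```bash
python3 -m crank '[[[-0.034,0.006,0.0],[0,0,0],0],[[-0.034,0.006,0.13],[0,0,0],0],[[-0.034,0.006,0.26],[0,0,0],0],[[-0.034,0.006,0.37],[0,0,0],0],[[-0.034,0.006,0.44],[0,0,0],0],[[-0.034,0.006,0.44],[0,0,0],0],[[-0.034,0.006,0.44],[0,0,0],120],[[-0.034,0.006,0.44],[0,0,0],255],[[-0.034,0.006,0.44],[0,0,0],255],[[-0.034,0.006,0.44],[0,0,0],255],[[-0.034,0.006,0.44],[0,0,0],255],[[-0.034,0.006,0.44],[0,0,0],255]]'
python3 -m crank '[[[0,0,-0.05],[0,0,0],255],[[0,0,-0.15],[0,0,0],255],[[0,0,-0.28],[0,0,0],255],[[0,0,-0.43],[0,0,0],255],[[0,0,-0.43],[0,0,0],255],[[0,0,-0.43],[0,0,0],255],[[0,0,-0.43],[0,0,0],255]]'; python3 go.py  .6002 -.2379 .17
```

```text
clock: 13.98
tool_pos: [0.3984, -0.2974, 0.0397]
tcp_rot: [0.002, 0.793, 0.609, 0.0]
wrist_force: [-0.7, 1.3, 5.7]
opening: 0.0379
grip_force: 59.2
clock: 14.57
tool_pos: [0.3972, -0.2961, 0.1663]
tcp_rot: [0.001, 0.793, 0.609, 0.0]
wrist_force: [0.2, -0.6, -2.2]
opening: 0.0376
grip_force: 60.3
shift [ 0.363  0.603 -0.012]
turn [ 0.001  0.    -0.   ] tcp [ 0.3972 -0.2961  0.1663] t 14.5667 open 0.03759400004575378
```

```bash
python3 -m crank '[[[0.06,0.1,0],[0,0,0],255],[[0.13,0.22,0],[0,0,0],255],[[0.2,0.33,0],[0,0,0],255],[[0.27,0.45,0],[0,0,0],255],[[0.33,0.55,0],[0,0,0],255],[[0.363,0.603,0],[0,0,0],255],[[0.363,0.603,0],[0,0,0],255],[[0.363,0.603,0],[0,0,0],255],[[0.363,0.603,0.1],[0,0,0],255],[[0.363,0.603,0.2],[0,0,0],255],[[0.363,0.603,0.28],[0,0,0],255],[[0.363,0.603,0.33],[0,0,0],255]]'
python3 -m crank '[[[0,0,0],[0,0,0],255],[[0,0,0],[0,0,0],255],[[0,0,0],[0,0,0],255]]'; python3 go.py  .6002 -.2379 .0457
python3 - <<'E'
from h import *
p,d=robot.read_camera("wrist");cv2.imwrite("pics/w8.png",p)
E
```

```text
clock: 15.57
tool_pos: [0.5956, -0.2367, 0.0616]
tcp_rot: [-0.004, 0.794, 0.608, -0.002]
wrist_force: [-0.6, 0.8, -0.9]
opening: 0.0371
grip_force: 60.7
clock: 15.82
tool_pos: [0.5995, -0.2381, 0.0677]
tcp_rot: [0.0, 0.794, 0.608, 0.0]
wrist_force: [0.4, 0.4, -1.2]
opening: 0.0374
grip_force: 60.7
shift [0.001 0.002 0.073]
turn [ 0.     0.    -0.001] tcp [ 0.5995 -0.2381  0.0677] t 15.8167 open 0.037413585675687096
```

View pics/w8.png

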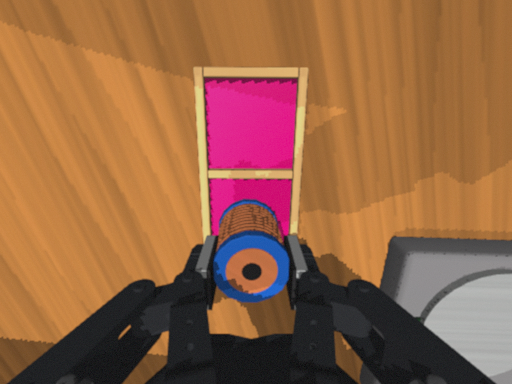

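Copper is held upright over the outer magenta compartment, and the scale at lower right is about 35 mm clear of the open fingers. I'll set it down and release.

```bash
python3 -m crank '[[[0,0,0.02],[0,0,0],255],[[0,0,0.04],[0,0,0],255],[[0,0,0.055],[0,0,0],255],[[0,0,0.065],[0,0,0],255],[[0,0,0.072],[0,0,0],255],[[0,0,0.077],[0,0,0],255],[[0,0,0.077],[0,0,0],255],[[0,0,0.077],[0,0,0],255]]'
python3 -m crank '[[[0,0,0],[0,0,0],200],[[0,0,0],[0,0,0],150],[[0,0,0],[0,0,0],100],[[0,0,0],[0,0,0],50],[[0,0,0],[0,0,0],0],[[0,0,0],[0,0,0],0],[[0,0,-0.04],[0,0,0],0],[[0,0,-0.1],[0,0,0],0],[[0,0,-0.2],[0,0,0],0],[[0,0,-0.3],[0,0,0],0],[[0,0,-0.42],[0,0,0],0],[[0,0,-0.42],[0,0,0],0]]'; python3 -m crank '[[[0,0,0],[0,0,0],0],[[0,0,0],[0,0,0],0]]'; python3 go.py  .4344 .0689 .17
python3 - <<'E'
from h import *
c=robot.camera_params("wrist");p,d=robot.read_camera("wrist");P=pts3(c,d)
m=(P[...,2]>.04)&(P[...,2]<.068)&(d>0)&(np.hypot(P[...,0]-.6,P[...,1]+.238)<.033)
print(m.sum(),P[m].mean(0),P[m].std(0))
E
```

```text
clock: 16.53
tool_pos: [0.5995, -0.2374, 0.0458]
tcp_rot: [0.0, 0.793, 0.609, -0.0]
wrist_force: [-3.8, 2.0, 7.8]
opening: 0.0374
grip_force: 61.5
clock: 17.53
tool_pos: [0.6036, -0.2395, 0.1803]
tcp_rot: [0.007, 0.793, 0.609, 0.003]
wrist_force: [2.4, -0.9, 1.7]
opening: 0.0855
grip_force: 0.0
clock: 17.7
tool_pos: [0.6002, -0.2377, 0.1706]
tcp_rot: [0.001, 0.793, 0.609, 0.0]
wrist_force: [-0.7, -0.6, -1.4]
opening: 0.085
grip_force: 0.0
shift [ 0.844 -0.798  0.001]
turn [ 0.001  0.    -0.   ] tcp [ 0.6002 -0.2377  0.1706] t 17.7 open 0.08502775999232541
1443 [ 0.59755515 -0.23428331  0.05903635] [0.00990468 0.0103699  0.00366836]
```

```bash
python3 -m crank '[[[0.09,-0.085,0],[0,0,0],0],[[0.18,-0.17,0],[0,0,0],0],[[0.844,-0.798,0],[0,0,0],0],[[0.844,-0.798,0],[0,0,0],0],[[0.844,-0.798,0],[0,0,0],0],[[0.844,-0.798,0],[0,0,0],0],[[0.844,-0.798,0],[0,0,0],0],[[0.844,-0.798,0],[0,0,0],0],[[0.844,-0.798,0],[0,0,0],0],[[0.844,-0.798,0],[0,0,0],0],[[0.844,-0.798,0],[0,0,0],0],[[0.844,-0.798,0],[0,0,0],0]]'
python3 - <<'E'
from h import *
c=robot.camera_params("wrist");p,d=robot.read_camera("wrist");P=pts3(c,d)
m=(P[...,2]>.048)&(P[...,2]<.062)&(d>0)&(np.hypot(P[...,0]-.4344,P[...,1]-.0689)<.04)
M=cv2.moments(m.astype(np.uint8),True);print(m.sum(),ray(c,[[M["m10"]/M["m00"],M["m01"]/M["m00"]]],.054))
q,d=robot.read_camera("top")
cv2.imwrite("pics/t9.png",cv2.resize(q[100:190,290:410],(792,594),interpolation=cv2.INTER_CUBIC))
E
python3 go.py  .4344 .0689 .035
```

```text
clock: 18.75
tool_pos: [0.4338, 0.0687, 0.1685]
tcp_rot: [-0.0, 0.793, 0.609, -0.001]
wrist_force: [-0.4, -0.1, 0.5]
opening: 0.0856
grip_force: 0.0
1333 [[0.43233451 0.06781434 0.054     ]]
shift [ 0.003 -0.     0.447]
turn [-0.001  0.    -0.001] tcp [0.4344 0.0681 0.169 ] t 18.85 open 0.08540235466582116
```

View pics/t9.png

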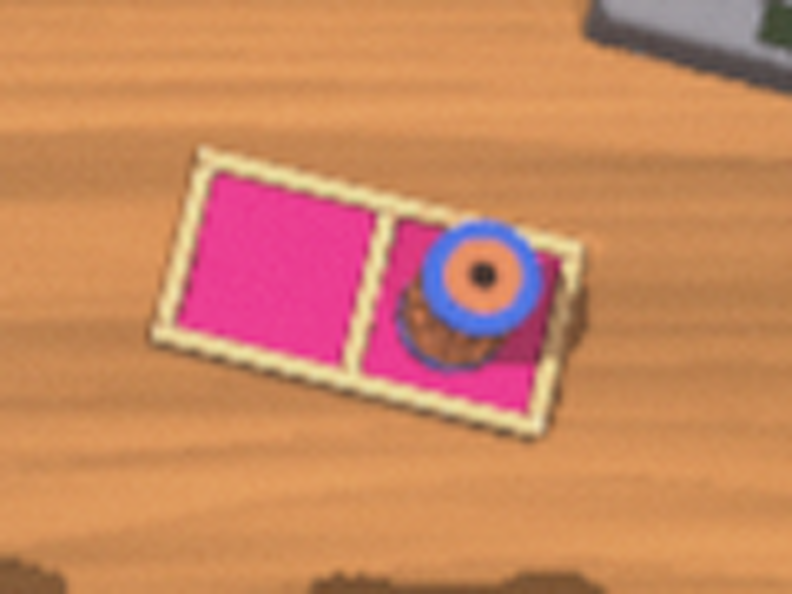

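Copper stands upright in the right-hand compartment, its base inside the liner. Now the amber jar.

```bash
python3 -m crank '[[[0,0,0.13],[0,0,0],0],[[0,0,0.26],[0,0,0],0],[[0,0,0.37],[0,0,0],0],[[0,0,0.443],[0,0,0],0],[[0,0,0.443],[0,0,0],0],[[0,0,0.443],[0,0,0],120],[[0,0,0.443],[0,0,0],255],[[0,0,0.443],[0,0,0],255],[[0,0,0.443],[0,0,0],255],[[0,0,0.443],[0,0,0],255],[[0,0,0.443],[0,0,0],255]]'
python3 -m crank '[[[0,0,-0.05],[0,0,0],255],[[0,0,-0.15],[0,0,0],255],[[0,0,-0.28],[0,0,0],255],[[0,0,-0.44],[0,0,0],255],[[0,0,-0.44],[0,0,0],255],[[0,0,-0.44],[0,0,0],255],[[0,0,-0.44],[0,0,0],255]]'; python3 go.py  .6181 -.1742 .17
```

```text
clock: 19.77
tool_pos: [0.4366, 0.069, 0.0396]
tcp_rot: [0.002, 0.793, 0.609, 0.002]
wrist_force: [-0.4, 0.9, 5.8]
opening: 0.0385
grip_force: 60.8
clock: 20.35
tool_pos: [0.4346, 0.0691, 0.1693]
tcp_rot: [0.0, 0.793, 0.609, 0.001]
wrist_force: [-0.2, -1.3, -2.1]
opening: 0.0388
grip_force: 60.5
shift [-0.625  0.801 -0.001]
turn [ 0.001 -0.    -0.   ] tcp [0.4346 0.0691 0.1693] t 20.35 open 0.038783956980022086
```

```bash
python3 -m crank '[[[-0.07,0.09,0],[0,0,0],255],[[-0.15,0.19,0],[0,0,0],255],[[-0.23,0.29,0],[0,0,0],255],[[-0.31,0.39,0],[0,0,0],255],[[-0.39,0.49,0],[0,0,0],255],[[-0.47,0.6,0],[0,0,0],255],[[-0.55,0.7,0],[0,0,0],255],[[-0.6,0.77,0],[0,0,0],255],[[-0.625,0.801,0],[0,0,0],255],[[-0.625,0.801,0],[0,0,0],255],[[-0.625,0.801,0],[0,0,0],255]]'
python3 -m crank '[[[0,0,0.1],[0,0,0],255],[[0,0,0.2],[0,0,0],255],[[0,0,0.28],[0,0,0],255],[[0,0,0.33],[0,0,0],255],[[0,0,0.34],[0,0,0],255],[[0,0,0.34],[0,0,0],255],[[0,0,0.34],[0,0,0],255]]'; python3 go.py  .6181 -.1742 .0457
python3 - <<'E'
from h import *
p,d=robot.read_camera("wrist");cv2.imwrite("pics/w10.png",p)
E
```

```text
clock: 21.27
tool_pos: [0.6162, -0.174, 0.1654]
tcp_rot: [-0.003, 0.794, 0.608, -0.001]
wrist_force: [-0.4, 0.4, -0.9]
opening: 0.0384
grip_force: 60.8
clock: 21.85
tool_pos: [0.6176, -0.1735, 0.0675]
tcp_rot: [0.0, 0.793, 0.609, 0.0]
wrist_force: [0.1, 0.0, -1.1]
opening: 0.0382
grip_force: 60.8
shift [-0.002  0.002  0.073]
turn [ 0. -0.  0.] tcp [ 0.6176 -0.1735  0.0675] t 21.85 open 0.03823928442319408
```

View pics/w10.png

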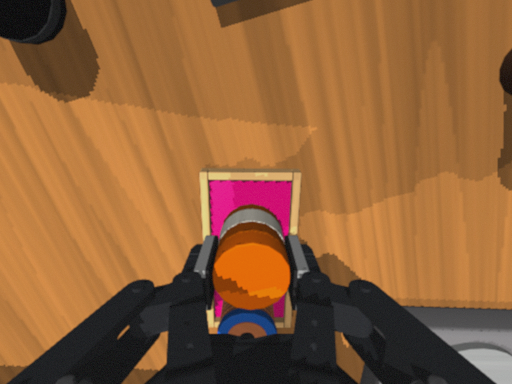

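The amber jar hangs upright over the free magenta compartment, with copper behind it and clear. I'll lower and release.

```bash
python3 -m crank '[[[0,0,0.02],[0,0,0],255],[[0,0,0.04],[0,0,0],255],[[0,0,0.055],[0,0,0],255],[[0,0,0.065],[0,0,0],255],[[0,0,0.071],[0,0,0],255],[[0,0,0.075],[0,0,0],255],[[0,0,0.075],[0,0,0],255],[[0,0,0.075],[0,0,0],255]]'
python3 -m crank '[[[0,0,0],[0,0,0],200],[[0,0,0],[0,0,0],150],[[0,0,0],[0,0,0],100],[[0,0,0],[0,0,0],50],[[0,0,0],[0,0,0],0],[[0,0,0],[0,0,0],0],[[0,0,-0.04],[0,0,0],0],[[0,0,-0.1],[0,0,0],0],[[0,0,-0.2],[0,0,0],0],[[0,0,-0.3],[0,0,0],0],[[0,0,-0.42],[0,0,0],0],[[0,0,-0.42],[0,0,0],0]]'; python3 -m crank '[[[-0.14,-0.1,-0.05],[0,0,0],0],[[-0.6,-0.6,-0.1],[0,0,0],0],[[-0.6,-0.6,-0.1],[0,0,0],0],[[-0.6,-0.6,-0.1],[0,0,0],0],[[-0.6,-0.6,-0.1],[0,0,0],0],[[-0.6,-0.6,-0.1],[0,0,0],0],[[-0.6,-0.6,-0.1],[0,0,0],0],[[-0.6,-0.6,-0.1],[0,0,0],0],[[-0.6,-0.6,-0.1],[0,0,0],0],[[-0.6,-0.6,-0.1],[0,0,0],0]]'
python3 - <<'E'
from h import *
q,d=robot.read_camera("top");cv2.imwrite("pics/t11.png",cv2.resize(q[100:280,90:420],(792,432),interpolation=cv2.INTER_CUBIC))
c=robot.camera_params("top");P=pts3(c,d)
for n,x,y in(("brass",.586,.232),("loupe",.57,.168),("copper",.6,-.238),("amber",.618,-.174),("silver",.4367,.1691),("green",.4133,.3088)):
    m=(P[...,2]>.044)&(d>0)&(np.hypot(P[...,0]-x,P[...,1]-y)<.032)
    print(n,m.sum(),P[m].mean(0).round(4),np.median(P[m][:,2]).round(4))
E
```

```text
clock: 22.57
tool_pos: [0.6173, -0.1743, 0.0457]
tcp_rot: [-0.0, 0.793, 0.609, -0.0]
wrist_force: [-4.2, 1.5, 5.9]
opening: 0.0381
grip_force: 61.3
clock: 23.57
tool_pos: [0.6217, -0.1758, 0.1809]
tcp_rot: [0.007, 0.793, 0.609, 0.004]
wrist_force: [1.0, 0.8, 1.7]
opening: 0.0855
grip_force: 0.0
clock: 24.4
tool_pos: [0.3984, -0.3011, 0.2005]
tcp_rot: [0.0, 0.793, 0.609, 0.0]
wrist_force: [-0.5, -0.2, 0.1]
opening: 0.0851
grip_force: 0.0
brass 260 [0.5854 0.2313 0.0577] 0.0583
loupe 228 [0.5691 0.1683 0.0591] 0.0601
copper 275 [ 0.5986 -0.2326  0.0571] 0.0576
amber 278 [ 0.6167 -0.1735  0.0585] 0.0592
silver 260 [0.4368 0.1692 0.052 ] 0.052
green 276 [0.4134 0.3083 0.0533] 0.0535
```

View pics/t11.png

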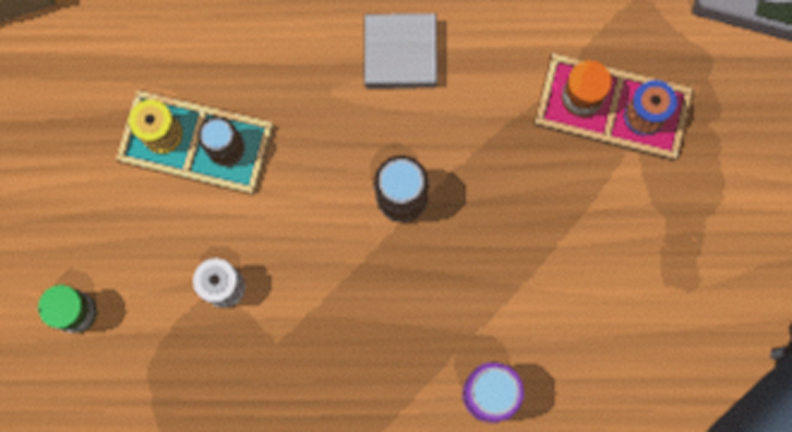

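All four stand in their own compartments with tops at 58 or 60 mm, as they should be on the 6 mm floors. Silver and green haven't moved, and the arm is clear.

```bash
python3 -c "
from plant import robot; print(robot.sign_off())"
```

```text
the job is handed in; nothing more can be done
None
```

Job handed in at about 24 s: the brass spool and small black loupe are upright in the teal tray, the copper spool and amber jar are upright in the magenta tray, and the silver spool and green jar are where they stood.

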